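# Hold a loaded vial carrier in the ultrasonic bath

### The arm

A 7-joint arm with a two-finger parallel gripper is mounted at the origin on the work surface. World frame = base frame: x ahead of the robot, y to its left, z up, the work surface at z = 0. Lengths are in m, angles in rad, forces in N, time in s.
With the tool pointing down it reaches from about 0.4 to 0.875 m from the base axis. Payload 6.5 kg.
Tool frame: the origin (TCP) lies at the very end of the fingers, on their centre line; the grasp point (between the pads) lies 19 mm behind it; z points along the fingers, x is the direction in which the jaws open and shut, and the axes are right-handed (so a half turn about z gives the same grasp; the last joint's range is limited). The gripper opens to 88 mm and grips with 3 to 60 N. Pads are 18 mm wide; open, the fingers measure 123 mm over their backs; the gripper's body (75 mm by 187 mm) begins 45 mm behind the grasp point.
Start: joints at [1.092, 0.536, -0.004, 1.538, 0.003, 1.067, -0.071], TCP at [0.261, -0.595, 0.239] pointing down, gripper open.
Joint ranges: [-2.7, 2.7], [-0.37, 2.16], [-1.27, 1.26], [0.24, 2.4], [-1.31, 4.45], [0.19, 1.91], [-2.76, 2.76]. Speed limits (rad/s): [2.39, 2.39, 3.14, 3.14, 3.14, 3.14, 3.14].

### API

Orientations are given as a rotation vector (axis times angle).
In Python, from cell import bot, vision gives the robot as it stands.
- The arm moves only by the tool arm_command, never from a script. Its argument "commands" is a list that holds one entry, the list of rows, each a list of 7 numbers: the shift along the world's x, y, z in mm, then the turn, a rotation vector about the world's x, y, z in degrees, then the gripper command: -1 is shut, 1 is fully open, values between are in proportion. In form: [[[tx, ty, tz, rx, ry, rz, jaw], ...]]. A call has exactly 10 rows; each row is the pose to reach, as a shift and turn from the pose commanded when the call began; what a row does not reach only later rows make up. A row lasts 1/12 s, in which the tool goes at most 41.7 mm and 7.16 degrees, less where a joint would pass 70% of its speed; a pose out of reach is approached as far as the arm can. A call with a gripper value outside its range is refused whole. The fingers move at their own pace and stop on an object; "squeeze" is the grip in N (left out, the last holds). Time passes only in rows, so rows that repeat a pose let the fingers close, or fill a call up. It gives the time, the measured TCP pose, the force and the opening at its end, in the units of the state.
- bot.get_state(): the state, without advancing time (a new reading comes with each control period).
- vision.read_camera(name): name is "scene" or "top" or "wrist"; returns (picture, depth): 400x640x3 uint8, red, green, blue; 400x640 float32, m along the optical axis (not along the pixel's ray), 0 where there is no reading.
- vision.camera_params(name): a dict with "fovy" (degrees; the focal length in pixels is half the picture's height over the tangent of half this angle, whatever the lens; pixels are square), "cx", "cy" (the principal point, pixels), "camera_from_world" (4x4, takes a point from world to camera coordinates); the wrist camera has in their place "tool_from_camera" (4x4, takes a point from camera to tool coordinates, whose origin is the TCP and whose axes are the tool frame's). Camera axes: x right, y down, z forward; pixel columns grow to the right and rows downward; lengths in m; the calibration is good to about 2 mm. A picture is of the moment at which its call begins: read the wrist's pose just before it. camera_params takes no time and is no camera call.
- bot.finish_job(): hands the job in, once; it reports no verdict.
The state is a dict: "time_s": time; "joints": joint angles; "qvel": joint speeds; "effort": joint torques, N m; "tool_pos": TCP position; "orientation": TCP orientation; "wrist_force": force on the tool from outside, world axes, zero at the start; "moment": the same for the moment, N m; "finger_gap": finger opening in m.
Only numpy, scipy, OpenCV 4.12 (cv2) and the standard library are available. Lean on these libraries where they do the work, as an engineer would, in place of code of your own. Each camera call takes 0.05 s, during which the arm holds its last target.

### The job

Stand the two slim amber vials upright in the steel carrier on the bench, one in each cell. Then pick the loaded carrier up by its grip and ease it down through the slot in the ultrasonic bath's cover until the carrier's rim is level with the cover or just below it, and finish holding it there, upright and still, hanging from the gripper and clear of the tank floor (nothing may stand on the floor of an ultrasonic tank, so do not let go). Do not knock the vials over, do not force the carrier against the bath, and leave the other things where they stand.

Things in the scene. Friction and masses are not known exactly. Their poses are not given: they have to be found in the camera images.
- vial_a: amber glass sample vial with a white screw cap: body 28 mm in diameter up to 47 mm, cap 24 mm in diameter from 48 mm to the top at 61 mm, about 40 g; stands upright on the bench. Origin: centre of its underside, z up. The two vials are alike and either may go in either cell.
- vial_b: the second vial, the same as vial_a
- carrier: loose stainless steel vial carrier, about 220 g: an open perforated tray 36 mm wide (its x), 104 mm long (its y), 32 mm high at the rim, of 2 mm sheet, with one open cell at each end and between them an upright post (6 x 16 mm) with a black grip on top, 96 mm high in all. Origin: centre of its underside, z up. It works either way round in the slot.
- cell_left (a point): centre of the floor of the carrier's cell at its +y end; axes as the carrier. The cell is 32 x 32 mm inside, its floor 3 mm above the carrier's underside, its walls 29 mm high above that floor; a seated vial stands with its underside centre within 3 mm of this point.
- cell_right (a point): the same for the cell at the carrier's -y end; the two cells are 68 mm apart, centre to centre
- bath_slot (a point): centre of the slot in the bath's steel cover, at the cover's upper face, 144 mm above the bench; z up, x across the slot, y along it. The slot is 38 mm (x) by 106 mm (y), 2 mm more than the carrier each way (1 mm a side); its lip goes 10 mm down and a flared collar stands 6 mm up, widening by 5 mm on every side. With the carrier's underside 32 mm below this point its rim is level with the cover.
- jar: bystander: squat amber glass jar with a white lid, 48 mm in diameter and 45 mm high, among the vials (shorter and much wider than they are). Origin: centre of its underside.
- beaker: bystander: empty glass beaker, 68 mm in diameter, 85 mm high. Origin: centre of its underside.
- flask: bystander: clear glass bottle, 64 mm in diameter, 135 mm high, white cap. Origin: centre of its underside.
- pipette: bystander: white hand pipette lying on the bench along its x axis, about 235 mm long, 33 mm high at its finger rest. Origin: on the bench under its thick end, 42 mm from the plunger's end.
- bath: ultrasonic bath, fixed: grey housing 116 mm (x) by 184 mm (y), steel cover 120 x 188 mm on top, 144 mm up. Origin: centre of its underside on the bench, straight below the slot's point, same axes. The tank under the cover is open, its floor 74 mm below the cover's face, with nothing else to rest on. Two knobs 16 mm high stand on the cover, 78 mm from the slot's centre along y.
- carrier_grip (a point): centre of the carrier's grip, 81 mm above its underside on the carrier's middle axis; axes as the carrier. The grip is a black plastic block 14 mm (x) by 24 mm (y) by 30 mm high (66 to 96 mm above the underside), to be taken from above across its 14 mm; the caps of seated vials come within 10 mm of its ends, their tops 32 mm below its top.

How it is judged:
On the way, in this order (a step that is already met when the one before it is completed fails the run):
1. both vials stand in the carrier on the bench, one in each cell, let go ((((distance between vial_a and cell_left below 0.008 m and angle between vial_a's own z axis and vertical below 0.15 rad) and (distance between vial_b and cell_right below 0.008 m and angle between vial_b's own z axis and vertical below 0.15 rad)) or ((distance between vial_b and cell_left below 0.008 m and angle between vial_b's own z axis and vertical below 0.15 rad) and (distance between vial_a and cell_right below 0.008 m and angle between vial_a's own z axis and vertical below 0.15 rad))) and height (world z) of carrier below 0.006 m and contact force between the fingers and vial_a below 0.1 N and contact force between the fingers and vial_b below 0.1 N), for 0.2 s.
2. the loaded carrier is lifted upright off the bench ((((distance between vial_a and cell_left below 0.008 m and angle between vial_a's own z axis and vertical below 0.15 rad) and (distance between vial_b and cell_right below 0.008 m and angle between vial_b's own z axis and vertical below 0.15 rad)) or ((distance between vial_b and cell_left below 0.008 m and angle between vial_b's own z axis and vertical below 0.15 rad) and (distance between vial_a and cell_right below 0.008 m and angle between vial_a's own z axis and vertical below 0.15 rad))) and height (world z) of carrier above 0.05 m and angle between carrier's own z axis and vertical below 0.25 rad), for 0.1 s.
At the end, for the whole second after the job is handed in: Gripper (over 1 N) still holds the carrier in the slot, still: underside 24 to 64 mm below the cover face, centred to 6 mm, aligned to 0.06 rad, upright to 0.08 rad, under 10 N on the bath; one vial upright (0.15 rad) in each cell, within 8 mm of its floor centre ((((distance between vial_a and cell_left below 0.008 m and angle between vial_a's own z axis and vertical below 0.15 rad) and (distance between vial_b and cell_right below 0.008 m and angle between vial_b's own z axis and vertical below 0.15 rad)) or ((distance between vial_b and cell_left below 0.008 m and angle between vial_b's own z axis and vertical below 0.15 rad) and (distance between vial_a and cell_right below 0.008 m and angle between vial_a's own z axis and vertical below 0.15 rad))) and z of carrier in the frame of bath_slot between -0.064 and -0.024 m and horizontal distance between carrier and bath_slot below 0.006 m and angle between the y axis of carrier and the y axis of bath_slot, either way round below 0.06 rad and angle between carrier's own z axis and vertical below 0.08 rad and linear speed of carrier below 0.02 m/s and contact force between the fingers and carrier above 1 N and contact force between carrier and bath below 10 N); the arm keeps its last pose, push and grip.
It fails at once if a vial is knocked over (tilted more than 0.7 rad) (angle between any of vial_a, vial_b's own z axis and vertical above 0.7 rad).
It fails at once if the carrier is forced against the bath with more than 40 N (contact force between carrier and bath above 40 N).
It fails at once if the jar, beaker, bottle or pipette is moved more than 30 mm (distance of any of jar, beaker, flask, pipette from where it was at the start of the episode above 0.03 m).
It also fails if it takes over 61 s, if anything falls off the work surface, if the arm or the gripper's body presses on something with over 40 N, if the wrist force passes 120 N, or if a joint passes its speed limit or range.

## Working session

There is one attempt and no reset: what is moved stays moved. The work goes in short steps, Python scripts to look and compute and a tool call to move; the robot and the scene stay as the last step left them, time stands still between calls to the robot, and variables do not carry over. Pictures are saved under pics/ and viewed, and the job is handed in when it is done.

Besides the shell and the picture viewer there is one more tool, called after "Call:" as name(argument=value, ...), one argument or row to a line, values as JSON. arm_command: Moves the arm, as the interface text tells. Its arguments: {"type":"object","properties":{"commands":{"type":"array"},"squeeze":{"type":"number"}},"required":["commands"]}

```bash
mkdir -p pics; ls; cat > h.py <<'E'
import numpy as np, cv2
from cell import bot, vision
from scipy.spatial.transform import Rotation as R
def snap(n,f):
    s=bot.get_state(); p,d=vision.read_camera(n); cv2.imwrite('pics/'+f+'.png',p[:,:,::-1]); np.savez('pics/'+f+'.npz',p=p,d=d,pos=s['tool_pos'],o=s['orientation']); return s,p,d
def cam(n,s=None):
    c=vision.camera_params(n); f=200/np.tan(np.radians(c['fovy'])/2)
    if 'camera_from_world' in c: T=np.linalg.inv(np.array(c['camera_from_world']))
    else:
        W=np.eye(4);W[:3,:3]=R.from_rotvec(s['orientation']).as_matrix();W[:3,3]=s['tool_pos'];T=W@np.array(c['tool_from_camera'])
    return f,c['cx'],c['cy'],T
def cloud(n,d,s=None):
    f,cx,cy,T=cam(n,s); v,u=np.mgrid[0:400,0:640]
    P=np.stack([(u-cx)/f*d,(v-cy)/f*d,d],-1)
    return P@T[:3,:3].T+T[:3,3]
def ray(n,u,v,z,s=None):
    f,cx,cy,T=cam(n,s); q=T[:3,:3]@np.array([(u-cx)/f,(v-cy)/f,1]); return T[:3,3]+q*(z-T[2,3])/q[2]
E
python3 - <<'E'
from h import *
for n in ['top','scene']:
    s,p,d=snap(n,n+'0'); c=vision.camera_params(n); print(c,(d>0).mean())
print(vision.camera_params('wrist'));print(bot.get_state())
E
```

```text
pics
{'fovy': 52.94952053922994, 'cx': 308.7464339789434, 'cy': 203.93319190447602, 'camera_from_world': array([[-0.02830226, -0.99957521,  0.00695639, -0.05748994],
       [-0.99119487,  0.02716308, -0.12959515,  0.6170536 ],
       [ 0.12935114, -0.01056298, -0.99154259,  1.06255659],
       [ 0.        ,  0.        ,  0.        ,  1.        ]])} 0.99603125
{'fovy': 55.54288079814467, 'cx': 323.8212811550654, 'cy': 203.61335730401572, 'camera_from_world': array([[ 0.67150153,  0.7409823 , -0.0055619 , -0.35110701],
       [ 0.55757782, -0.51020979, -0.65482283, -0.27919089],
       [-0.48804987,  0.43661334, -0.75576195,  1.31988403],
       [ 0.        ,  0.        ,  0.        ,  1.        ]])} 0.99600390625
{'fovy': 58.74953377783553, 'cx': 311.25164180512286, 'cy': 197.6312773046156, 'tool_from_camera': array([[ 9.99999703e-01, -9.86105128e-05, -7.64027247e-04,
         9.12017650e-04],
       [ 3.02776437e-04,  9.62270968e-01,  2.72092801e-01,
        -6.86052853e-02],
       [ 7.08370028e-04, -2.72092952e-01,  9.62270712e-01,
        -1.47094430e-01],
       [ 0.00000000e+00,  0.00000000e+00,  0.00000000e+00,
         1.00000000e+00]])}
{'time_s': 0.1, 'joints': array([ 1.09178568,  0.53709195, -0.0044374 ,  1.53873617,  0.00261382,
        1.06731606, -0.07115703]), 'qvel': array([-0.00188042, -0.00286095, -0.00077337, -0.00190411, -0.00037457,
       -0.00121541, -0.00016374]), 'effort': array([ 1.92047955e-03, -5.72077346e+01,  9.93583314e-01, -2.52229983e+01,
       -5.60971128e-02,  1.34236529e-02,  3.66194354e-05]), 'tool_pos': array([ 0.26053707, -0.5949074 ,  0.23794059]), 'orientation': array([-2.62904373e+00,  1.71845896e+00,  2.13435033e-03]), 'wrist_force': array([-0.56099436,  0.32495103, -0.43499042]), 'moment': array([ 0.01144318, -0.05947388, -0.03751091]), 'finger_gap': 0.0882184065839607}
```

View pics/top0.png

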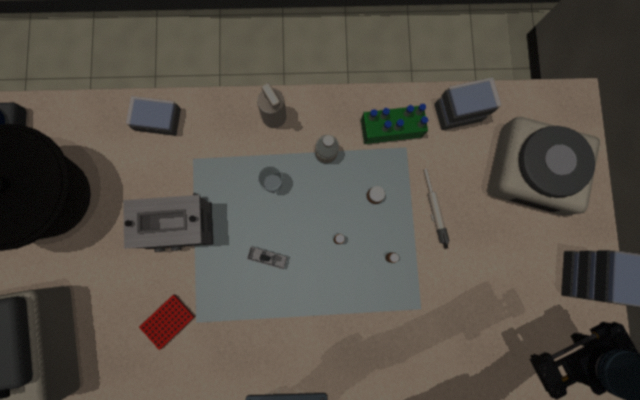

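View pics/scene0.png

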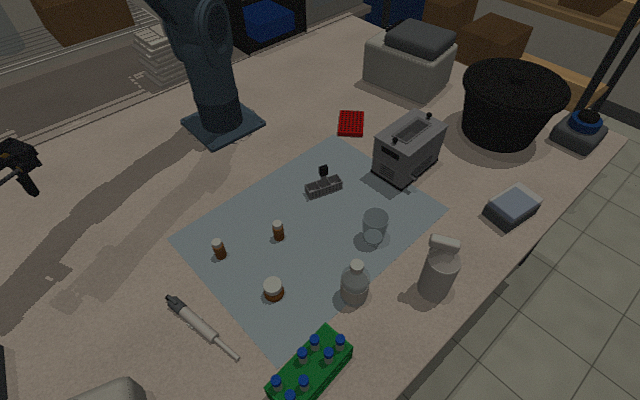

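The top view shows the vials at (340,239) and (393,257), the carrier at (269,258), the bath slot at (163,221), the jar at (376,194), the beaker at (273,180) and the flask at (327,149). The scene view agrees.

```bash
python3 - <<'E'
from h import *
D=np.load('pics/top0.npz');d=D['d'];C=cloud('top',d)
for n,u,v in [('va',340,239),('vb',393,257),('grip',267,258),('carL',256,254),('carR',283,262),('jar',376,194),('fl',328,141),('bk',271,176),('bath',163,221),('knob',130,222),('knob2',196,218)]:
    z=C[v-2:v+3,u-2:u+3].reshape(-1,3); print(n,np.round(np.median(z,0),3),np.round(z[:,2].max(),3))
for n,u,v,z in [('va',340,239,.061),('vb',393,257,.061),('grip',267,258,.096),('jar',376,194,.045),('bath',163,221,.144)]: print(n,np.round(ray('top',u,v,z),3))
p=D['p']
a=cv2.resize(p[180:290,110:420,::-1],None,fx=2.58,fy=2.58,interpolation=2); a=cv2.convertScaleAbs(a,alpha=1.6);cv2.imwrite('pics/topz.png',a)
S=np.load('pics/scene0.npz')['p'][90:320,160:470,::-1];cv2.imwrite('pics/scz.png',cv2.convertScaleAbs(cv2.resize(S,None,fx=2.58,fy=2.58,interpolation=2),alpha=1.5))
E
```

```text
va [ 0.516 -0.155  0.059] 0.064
vb [ 0.464 -0.294  0.06 ] 0.062
grip [0.471 0.037 0.094] 0.098
carL [0.483 0.076 0.002] 0.006
carR [0.459 0.001 0.003] 0.034
jar [ 0.638 -0.26   0.044] 0.047
fl [ 0.764 -0.128  0.134] 0.137
bk [0.704 0.031 0.003] 0.008
bath [0.576 0.312 0.07 ] 1.134
knob [0.568 0.364 0.156] 0.161
knob2 [0.574 0.206 0.144] 0.161
va [ 0.516 -0.155  0.061]
vb [ 0.464 -0.294  0.061]
grip [0.471 0.037 0.096]
jar [ 0.637 -0.26   0.045]
bath [0.569 0.287 0.144]
```

View pics/topz.png

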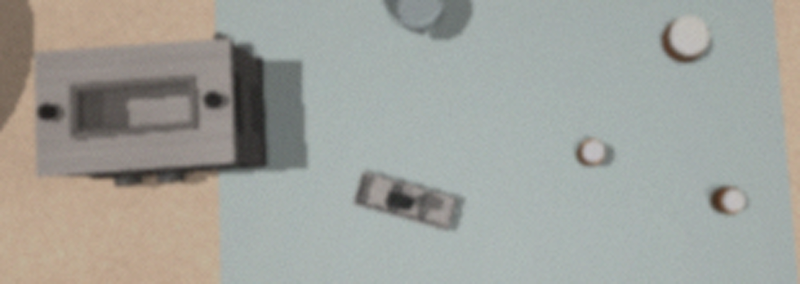

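View pics/scz.png

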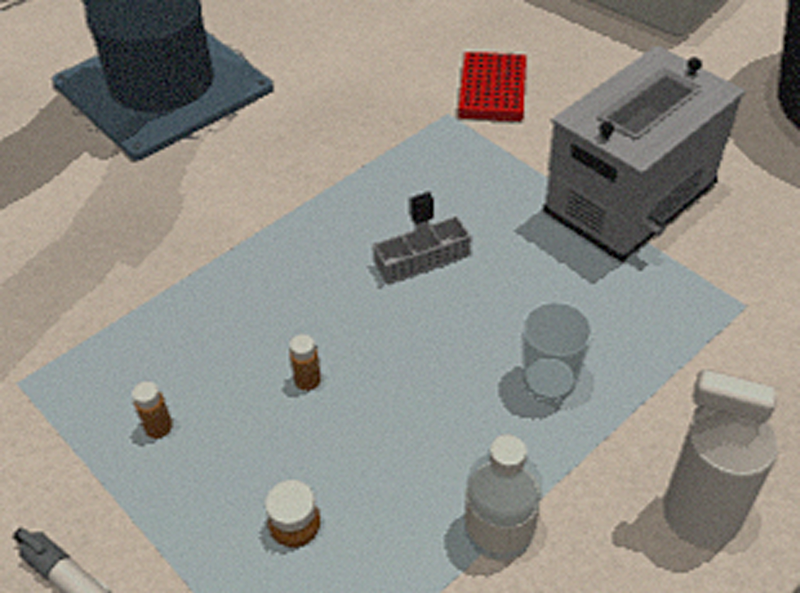

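The vials stand near (0.516,-0.155) and (0.464,-0.294), and the carrier grip is near (0.471,0.037). Next I'll work out the tool axes and the carrier and bath angles.

```bash
python3 - <<'E'
from h import *
s=bot.get_state();print(np.round(R.from_rotvec(s['orientation']).as_matrix(),3))
D=np.load('pics/top0.npz');C=cloud('top',D['d']);p=D['p']
# carrier pixels by height
m=(C[...,2]>.015)&(C[...,2]<.05)&(abs(C[...,0]-.471)<.07)&(abs(C[...,1]-.037)<.08)
q=C[m][:,:2].astype(np.float32);print(len(q),cv2.minAreaRect(q))
m=(C[...,2]>.135)&(C[...,2]<.155)&(abs(C[...,0]-.57)<.12)&(abs(C[...,1]-.28)<.15)
q=C[m][:,:2].astype(np.float32);print(len(q),cv2.minAreaRect(q))
E
```

```text
[[ 0.401 -0.916 -0.001]
 [-0.916 -0.401  0.001]
 [-0.002  0.    -1.   ]]
121 ((0.4740188717842102, 0.04527689516544342), (0.10404504090547562, 0.03608057275414467), 73.04313659667969)
3036 ((0.5703107118606567, 0.291586309671402), (0.12059739977121353, 0.19038476049900055), 2.7208456993103027)
```

Call:
arm_command(
  commands=[
    [[22,35,0,0,0,5,1],[44,70,0,0,0,10,1],[66,105,0,0,0,15,1],[88,140,0,0,0,20,1],[110,175,0,0,0,25,1],[132,210,0,0,0,30,1],[154,245,0,0,0,35,1],[176,280,0,0,0,40,1],[198,315,0,0,0,45,1],[215,345,0,0,0,49.4,1]],
  ],
)

```text
time_s: 0.93
tool_pos: [0.477, -0.2474, 0.2387]
orientation: [-3.108, 0.453, -0.0]
wrist_force: [1.9, 0.3, 0.3]
finger_gap: 0.0879
```

```bash
python3 - <<'E'
from h import *
s,p,d=snap('wrist','w1');print(s['tool_pos'],s['orientation'],s['joints'],s['qvel'],s['wrist_force'],s['time_s'])
E
```

```text
[ 0.47703385 -0.24736877  0.23867984] [-3.10800821e+00  4.53311863e-01 -4.05765733e-04] [ 0.6526213   0.36564531 -0.32224773  1.823175    0.13640906  0.97430634
 -0.01624223] [-0.49384723  0.04135187 -0.31960917 -0.02419514  0.15301365  0.02535591
  0.02526679] [1.91868553 0.25728651 0.25327235] 0.9333
```

View pics/w1.png

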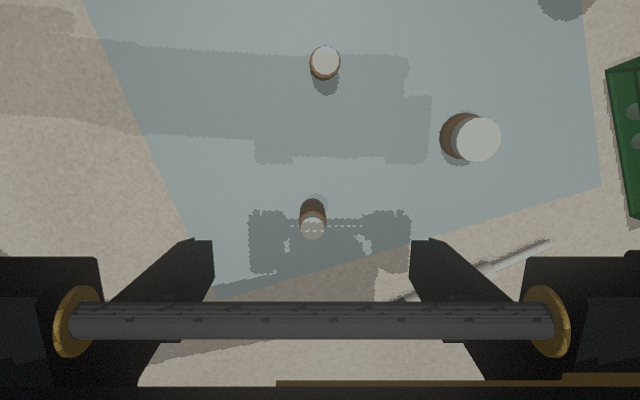

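The wrist view shows vial b's cap at about (313,222), vial a's cap at about (325,62) and the jar at (478,138). The arm was still settling when it was taken. Let me measure the caps.

```bash
cat >> h.py <<'E'
def caps(n,p,d,s=None,zlo=.056,zhi=.067,lim=None):
    C=cloud(n,d,s); m=((C[...,2]>zlo)&(C[...,2]<zhi)&(d>0)).astype(np.uint8)
    if lim: m&=((C[...,0]>lim[0])&(C[...,0]<lim[1])&(C[...,1]>lim[2])&(C[...,1]<lim[3])).astype(np.uint8)
    k,l,st,ce=cv2.connectedComponentsWithStats(m)
    for i in range(1,k):
        if st[i,4]>60:
            q=C[l==i]; r=cv2.minEnclosingCircle(q[:,:2].astype(np.float32)); print(st[i,4],np.round(ce[i],1),'mean',np.round(q.mean(0),4),'circ',np.round(r[0],4),round(r[1],4),'ray',np.round(ray(n,*ce[i],.061,s),4))
E
python3 - <<'E'
from h import *
s,p,d=snap('wrist','w2');print(s['tool_pos'],s['qvel'].round(3))
caps('wrist',p,d,s)
D=np.load('pics/top0.npz');print('top');caps('top',D['p'],D['d'],None,.05,.068,(.42,.56,-.35,-.1))
C=cloud('wrist',d,s);print('bench z',np.median(C[100:130,100:200,2]))
E
```

```text
[ 0.48070162 -0.24012265  0.23890437] [ 0.037 -0.004  0.025  0.003 -0.031 -0.    -0.003]
614 [324.6  71.1] mean [ 0.5164 -0.1556  0.062 ] circ [ 0.5163 -0.1556] 0.0119 ray [ 0.5165 -0.1555  0.061 ]
458 [309.8 235.4] mean [ 0.4625 -0.2978  0.0617] circ [ 0.4623 -0.2986] 0.012 ray [ 0.4624 -0.298   0.061 ]
top
64 [339.2 237.8] mean [ 0.5193 -0.1531  0.0589] circ [ 0.5195 -0.1534] 0.0117 ray [ 0.5192 -0.153   0.061 ]
69 [393.7 256.8] mean [ 0.4648 -0.296   0.0592] circ [ 0.4649 -0.2966] 0.012 ray [ 0.4649 -0.2957  0.061 ]
bench z 0.0015428997579695902
```

Call:
arm_command(
  commands=[
    [[-3,-10,-20,0,0,0,1],[-6,-20,-45,0,0,0,1],[-9,-30,-70,0,0,0,1],[-12,-42,-95,0,0,0,1],[-13,-47,-105,0,0,0,1],[-13,-47,-110,0,0,0,1],[-13,-47,-110,0,0,0,1],[-13,-47,-110,0,0,0,1],[-13,-47,-110,0,0,0,1],[-13,-47,-110,0,0,0,1]],
  ],
)

```text
time_s: 1.87
tool_pos: [0.4638, -0.2972, 0.13]
orientation: [3.107, -0.461, 0.003]
wrist_force: [-0.4, -0.7, -0.2]
finger_gap: 0.0882
```

```bash
python3 - <<'E'
from h import *
s,p,d=snap('wrist','w3');print(s['tool_pos'],s['orientation'],s['qvel'].round(3),s['wrist_force'])
caps('wrist',p,d,s)
E
```

```text
[ 0.4638133  -0.29719662  0.13003544] [ 3.1068321  -0.46142305  0.00336314] [ 0.     0.003  0.005  0.001  0.002 -0.001  0.001] [-0.40063462 -0.74130257 -0.18522455]
1073 [310.1 210.9] mean [ 0.4624 -0.298   0.0618] circ [ 0.462  -0.2988] 0.0122 ray [ 0.4624 -0.2982  0.061 ]
```

View pics/w3.png

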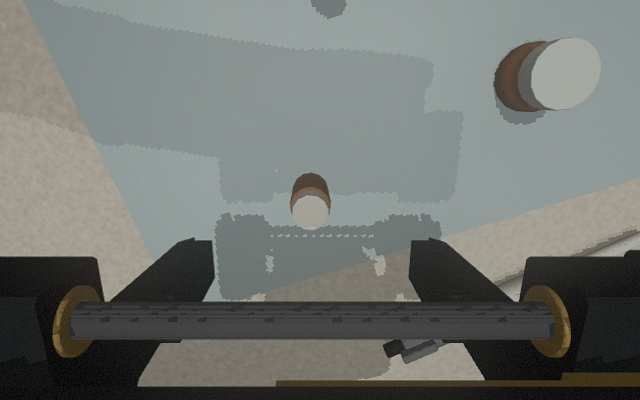

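Vial b's cap is at (310,211) in the settled wrist view, at (0.4624,-0.2982) in the world, between the open fingers. I'll descend and close.

Call:
arm_command(
  commands=[
    [[-1.4,-1,-20,0,0,0,1],[-1.4,-1,-45,0,0,0,1],[-1.4,-1,-70,0,0,0,1],[-1.4,-1,-88,0,0,0,1],[-1.4,-1,-94,0,0,0,1],[-1.4,-1,-94,0,0,0,-1],[-1.4,-1,-94,0,0,0,-1],[-1.4,-1,-94,0,0,0,-1],[-1.4,-1,-94,0,0,0,-1],[-1.4,-1,-94,0,0,0,-1]],
  ],
  squeeze=15,
)

```text
time_s: 2.75
tool_pos: [0.462, -0.2988, 0.0358]
orientation: [3.107, -0.463, 0.003]
wrist_force: [0.6, -0.0, -0.1]
finger_gap: 0.0566
```

Call:
arm_command(
  commands=[
    [[0,0,0,0,0,0,-1],[0,0,0,0,0,0,-1],[0,0,0,0,0,0,-1],[0,0,0,0,0,0,-1],[0,0,0,0,0,0,-1],[0,0,0,0,0,0,-1],[0,0,0,0,0,0,-1],[0,0,10,0,0,0,-1],[0,0,30,0,0,0,-1],[0,0,55,0,0,0,-1]],
  ],
)

```text
time_s: 3.58
tool_pos: [0.4602, -0.2977, 0.0896]
orientation: [-3.106, 0.462, 0.005]
wrist_force: [0.1, -0.3, -0.8]
finger_gap: 0.0273
```

Call:
arm_command(
  commands=[
    [[0,10,30,0,0,0,-1],[0,40,60,0,0,0,-1],[0,75,90,0,0,0,-1],[0,110,115,0,0,0,-1],[0,150,130,0,0,0,-1],[0,190,130,0,0,0,-1],[0,230,130,0,0,0,-1],[0,260,130,0,0,0,-1],[0,275,130,0,0,0,-1],[0,278,130,0,0,0,-1]],
  ],
)

```text
time_s: 4.42
tool_pos: [0.4611, -0.0166, 0.2206]
orientation: [-3.108, 0.453, -0.001]
wrist_force: [-0.3, -0.8, -0.4]
finger_gap: 0.0276
```

Call:
arm_command(
  commands=[
    [[0,0,0,0,0,0,-1],[0,0,0,0,0,0,-1],[0,0,0,0,0,0,-1],[0,0,0,0,0,0,-1],[0,0,0,0,0,0,-1],[0,0,0,0,0,0,-1],[0,0,0,0,0,0,-1],[0,0,0,0,0,0,-1],[0,0,0,0,0,0,-1],[0,0,0,0,0,0,-1]],
  ],
)

```text
time_s: 5.25
tool_pos: [0.4613, -0.0204, 0.2197]
orientation: [3.107, -0.463, -0.0]
wrist_force: [0.6, -0.3, -1.1]
finger_gap: 0.0272
```

```bash
python3 - <<'E'
from h import *
s,p,d=snap('wrist','w4');print(s['tool_pos'],s['orientation'],s['qvel'].round(3),s['wrist_force'],s['finger_gap'])
C=cloud('wrist',d,s)
m=(C[...,2]>.022)&(C[...,2]<.042)&(abs(C[...,0]-.471)<.09)&(abs(C[...,1]-.037)<.1)
q=C[m][:,:2].astype(np.float32);print(len(q),cv2.minAreaRect(q),C[m][:,2].mean())
m=(C[...,2]>.088)&(C[...,2]<.106)&(abs(C[...,0]-.471)<.06)&(abs(C[...,1]-.037)<.06)
q=C[m][:,:2].astype(np.float32);print(len(q),cv2.minAreaRect(q),q.mean(0))
cv2.imwrite('pics/w4b.png',cv2.convertScaleAbs(p[:,:,::-1],alpha=1.8))
E
```

```text
[ 0.46134987 -0.02039167  0.21970064] [ 3.10728756e+00 -4.62802194e-01 -5.47491838e-05] [-0.001 -0.002 -0.    -0.001  0.     0.001 -0.   ] [ 0.60818267 -0.32645311 -1.10708299] 0.027194721765639418
1153 ((0.47074300050735474, 0.04344669356942177), (0.10378732532262802, 0.03614635393023491), 73.47761535644531) 0.03164869920624204
617 ((0.47059282660484314, 0.04317905753850937), (0.02301441691815853, 0.013537179678678513), 72.90129089355469) [0.47081485 0.04328561]
```

View pics/w4b.png

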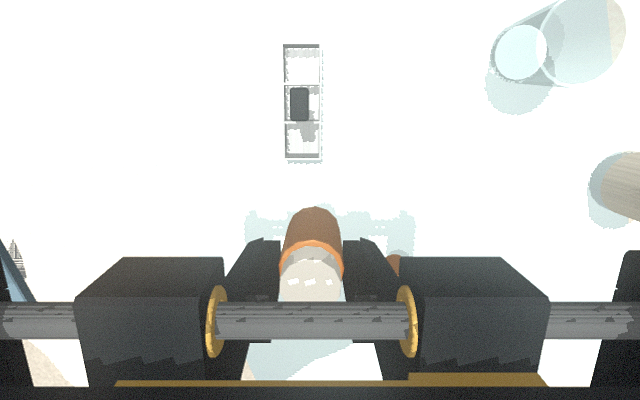

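The overlaid wrist view shows the carrier at columns 284-321 and rows 44-161, its grip at (300,104), and the held vial at (313,250). The rim and grip give centre (0.4707,0.0433), long axis at 73.2°. I'll check the held vial's offset before placing it.

```bash
cat >> h.py <<'E'
def held(f):
    D=np.load('pics/'+f+'.npz');p=D['p'].astype(int);d=D['d'];c=vision.camera_params('wrist');F=200/np.tan(np.radians(c['fovy'])/2);T=np.array(c['tool_from_camera'])
    v,u=np.mgrid[0:400,0:640];P=np.stack([(u-c['cx'])/F*d,(v-c['cy'])/F*d,d],-1)@T[:3,:3].T+T[:3,3]
    m=(p[...,0]>p[...,2]*1.6+8)&(abs(P[...,0])<.025)&(abs(P[...,1])<.03)&(P[...,2]<.045)&(d>0)
    q=P[m];print(m.sum(),q.min(0),q.max(0))
    for r in range(195,275,6):
        k=np.where(m[r])[0]
        if len(k)>8: print(r,k.min(),k.max(),'midx mm',round(1000*(P[r,k.min()+2,0]+P[r,k.max()-2,0])/2,2),'miny',round(1000*P[r,k,1].min(),1),'z',np.round(1000*P[r,k,2].mean(),1),'axis y', round(1000*P[r,(k.min()+k.max())//2,1]+14,1))
E
python3 -c "
from h import *
held('w4')"
```

```text
3015 [-0.02494032 -0.02920302 -0.09377766] [ 0.02499298  0.00417241 -0.01104549]
243 295 327 midx mm -0.61 miny -12.1 z -13.7 axis y 2.2
249 287 334 midx mm -0.84 miny -9.2 z -13.6 axis y 3.1
255 282 339 midx mm -0.84 miny -6.7 z -13.4 axis y 2.3
261 280 341 midx mm -0.85 miny -3.9 z -13.3 axis y 3.1
```

```bash
cat >> h.py <<'E'
def held2(f):
    D=np.load('pics/'+f+'.npz');d=D['d'];c=vision.camera_params('wrist');F=200/np.tan(np.radians(c['fovy'])/2);T=np.array(c['tool_from_camera'])
    v,u=np.mgrid[0:400,0:640];P=np.stack([(u-c['cx'])/F*d,(v-c['cy'])/F*d,d],-1)@T[:3,:3].T+T[:3,3]
    q=P[(d>0)&(abs(P[...,0])<.025)&(abs(P[...,1])<.03)]*1000
    for a,b in [(-9,-2),(-2,6),(6,14),(14,22),(22,30),(30,40)]:
        k=q[(q[:,2]>a)&(q[:,2]<b)]
        k=k[abs(k[:,0])<13.5] if b<6 else k
        if len(k)<20: continue
        A=np.c_[2*k[:,:2],np.ones(len(k))] # fixed radius 14 fit
        from scipy.optimize import least_squares
        o=least_squares(lambda t:np.hypot(k[:,0]-t[0],k[:,1]-t[1])-14,[0,0],loss='soft_l1'); print(a,b,len(k),o.x.round(2),'res',round(float(np.median(abs(o.fun))),2),'xr',k[:,0].min().round(1),k[:,0].max().round(1))
    print('zmax',np.percentile(q[(q[:,2]<50),2],99))
E
python3 -c "
from h import *
held2('w4')"
```

```text
-9 -2 364 [-0.26  0.74] res 0.2 xr -13.3 13.4
-2 6 406 [-0.19  0.63] res 0.21 xr -22.3 22.7
6 14 294 [-0.04  0.7 ] res 0.15 xr -13.8 13.9
14 22 265 [0.22 0.72] res 0.15 xr -13.5 14.1
22 30 227 [0.47 0.7 ] res 0.14 xr -13.1 14.3
30 40 52 [0.63 0.75] res 0.17 xr -12.3 14.2
zmax 20.790012472170236
```

Call:
arm_command(
  commands=[
    [[-1,8,0,0,0,0,-1],[-1,20,-5,0,0,0,-1],[-1,28,-25,0,0,0,-1],[-1,32,-50,0,0,0,-1],[-1,32,-80,0,0,0,-1],[-1,32,-110,0,0,0,-1],[-1,32,-130,0,0,0,-1],[-1,32,-140,0,0,0,-1],[-1,32,-140,0,0,0,-1],[-1,32,-140,0,0,0,-1]],
  ],
)

```text
time_s: 6.13
tool_pos: [0.4606, 0.0121, 0.0801]
orientation: [-3.107, 0.462, 0.0]
wrist_force: [1.1, -0.7, 0.4]
finger_gap: 0.0275
```

```bash
python3 - <<'E'
from h import *
s,p,d=snap('wrist','w5');print(s['tool_pos'],s['orientation'],s['qvel'].round(3),s['wrist_force'],s['finger_gap'])
C=cloud('wrist',d,s)
m=(C[...,2]>.022)&(C[...,2]<.042)&(abs(C[...,0]-.471)<.09)&(abs(C[...,1]-.037)<.1)
q=C[m][:,:2].astype(np.float32);print(len(q),cv2.minAreaRect(q),C[m][:,2].mean())
m=(C[...,2]>.088)&(C[...,2]<.106)&(abs(C[...,0]-.471)<.06)&(abs(C[...,1]-.037)<.06)
q=C[m][:,:2].astype(np.float32);print(len(q),cv2.minAreaRect(q),q.mean(0))
held2('w5')
cv2.imwrite('pics/w5b.png',cv2.convertScaleAbs(p[:,:,::-1],alpha=1.3))
E
```

```text
[0.46060901 0.01208338 0.08008309] [-3.10722567e+00  4.62179240e-01  2.09206166e-05] [ 0.01  -0.028 -0.006 -0.013 -0.002  0.003  0.004] [ 1.10375879 -0.65767053  0.38498665] 0.027523155480758645
2668 ((0.4710979759693146, 0.04420909285545349), (0.10153111815452576, 0.03616342693567276), 72.9991455078125) 0.03142651155188217
5780 ((0.4653841257095337, 0.02426239103078842), (0.05611405149102211, 0.04896409064531326), 34.761619567871094) [0.46586213 0.02887845]
-9 -2 365 [-0.23  0.76] res 0.19 xr -13.4 13.4
-2 6 407 [-0.28  0.63] res 0.22 xr -24.4 22.2
6 14 154 [-0.02  0.8 ] res 0.14 xr -13.6 13.9
14 22 86 [0.21 0.84] res 0.11 xr -13.6 14.1
22 30 63 [0.39 0.82] res 0.1 xr -13.1 14.3
zmax 47.09374782456852
```

View pics/w5b.png

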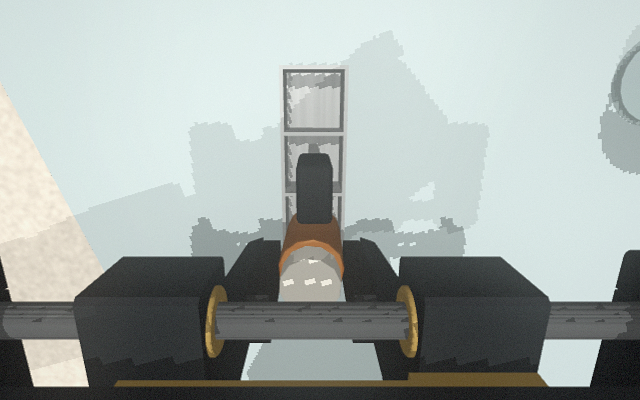

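The wrist view shows the vial at (313,240) above the near cell. The carrier's far edge is at row 68 and its columns 281-346. The residual offset is about 0.5 mm, so I'm lowering it.

Call:
arm_command(
  commands=[
    [[0,-0.4,-8,0,0,0,-1],[0,-0.4,-18,0,0,0,-1],[0,-0.4,-28,0,0,0,-1],[0,-0.4,-35,0,0,0,-1],[0,-0.4,-39,0,0,0,-1],[0,-0.4,-41,0,0,0,-1],[0,-0.4,-41,0,0,0,-1],[0,-0.4,-41,0,0,0,-1],[0,-0.4,-41,0,0,0,-1],[0,-0.4,-41,0,0,0,-1]],
  ],
)

```text
time_s: 7.02
tool_pos: [0.4606, 0.0112, 0.039]
orientation: [-3.107, 0.463, -0.001]
wrist_force: [0.2, -0.5, -0.8]
finger_gap: 0.0278
```

Call:
arm_command(
  commands=[
    [[0,0,0,0,0,0,-0.1],[0,0,0,0,0,0,-0.1],[0,0,0,0,0,0,-0.1],[0,0,0,0,0,0,-0.1],[0,0,15,0,0,0,-0.1],[0,0,40,0,0,0,-0.1],[0,0,70,0,0,0,-0.1],[0,0,95,0,0,0,-0.1],[0,0,105,0,0,0,-0.1],[0,0,105,0,0,0,-0.1]],
  ],
)

```text
time_s: 7.85
tool_pos: [0.462, 0.0112, 0.1457]
orientation: [-3.107, 0.464, -0.007]
wrist_force: [1.2, 0.1, 0.7]
finger_gap: 0.0396
```

```bash
python3 - <<'E'
from h import *
s,p,d=snap('wrist','w6');print(s['tool_pos'],s['orientation'],s['qvel'].round(3),s['wrist_force'],s['finger_gap'])
caps('wrist',p,d,s,.057,.07)
C=cloud('wrist',d,s)
m=(C[...,2]>.022)&(C[...,2]<.042)&(abs(C[...,0]-.471)<.09)&(abs(C[...,1]-.037)<.1)
q=C[m][:,:2].astype(np.float32);print(len(q),cv2.minAreaRect(q),C[m][:,2].mean())
m=(C[...,2]>.088)&(C[...,2]<.106)&(abs(C[...,0]-.471)<.06)&(abs(C[...,1]-.037)<.06)
q=C[m][:,:2].astype(np.float32);print(len(q),cv2.minAreaRect(q),q.mean(0))
cv2.imwrite('pics/w6b.png',cv2.convertScaleAbs(p[:,:,::-1],alpha=1.3))
E
```

```text
[0.46199697 0.01115447 0.14571819] [-3.10669072  0.4635839  -0.00714659] [-0.015  0.054  0.022  0.036  0.025 -0.044 -0.022] [1.2098711  0.09108881 0.69427533] 0.03963548820225732
1324 [602.9  79.9] mean [0.6563 0.0339 0.0636] circ [0.6754 0.0277] 0.0312 ray [0.6584 0.0337 0.061 ]
997 [310.6 202.8] mean [0.4615 0.0118 0.0646] circ [0.4611 0.0109] 0.0121 ray [0.4612 0.0107 0.061 ]
1584 ((0.4705595374107361, 0.042988650500774384), (0.10373108834028244, 0.036340948194265366), 73.05396270751953) 0.031685298390792996
1077 ((0.47079333662986755, 0.04328447952866554), (0.024141300469636917, 0.013677608221769333), 72.85155487060547) [0.4709619  0.04391017]
```

View pics/w6b.png

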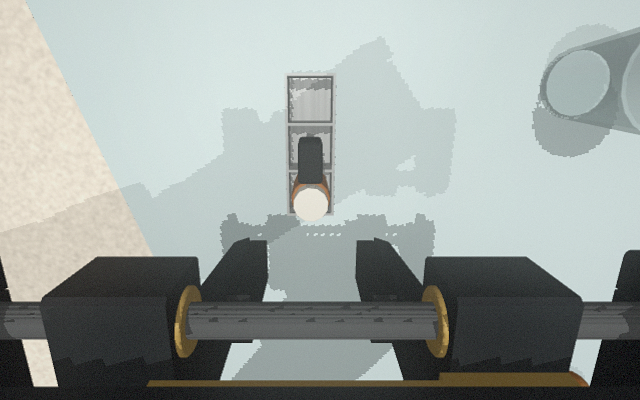

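The first vial is seated: its cap is at (310,203), top 64.6 mm up, at the right cell's centre, and the carrier hasn't moved. Next, vial a.

Call:
arm_command(
  commands=[
    [[8,-20,0,0,0,0,0.1],[18,-50,0,0,0,0,0.1],[30,-85,0,0,0,0,0.1],[42,-120,-5,0,0,0,0.1],[51,-150,-12,0,0,0,0.1],[55,-164,-20,0,0,0,0.1],[56,-167,-24,0,0,0,0.1],[56,-167,-24,0,0,0,0.1],[56,-167,-24,0,0,0,0.1],[56,-167,-24,0,0,0,0.1]],
  ],
)

```text
time_s: 8.73
tool_pos: [0.5161, -0.1532, 0.1196]
orientation: [-3.107, 0.458, 0.001]
wrist_force: [-0.8, 0.8, -0.2]
finger_gap: 0.0485
```

```bash
python3 - <<'E'
from h import *
s,p,d=snap('wrist','w7');print(s['tool_pos'],s['orientation'],s['qvel'].round(3),s['finger_gap'])
caps('wrist',p,d,s)
E
```

```text
[ 0.51607784 -0.15321125  0.119584  ] [-3.10696076e+00  4.57738652e-01  1.27402516e-03] [ 0.    -0.01   0.003 -0.009  0.     0.002  0.005] 0.04846521699189263
1176 [313.6 216.3] mean [ 0.5165 -0.1546  0.0618] circ [ 0.5164 -0.1554] 0.0121 ray [ 0.5165 -0.1548  0.061 ]
```

Call:
arm_command(
  commands=[
    [[0,0.5,-20,0,0,0,0.1],[0,0.5,-45,0,0,0,0.1],[0,0.5,-68,0,0,0,0.1],[0,0.5,-80,0,0,0,0.1],[0,0.5,-84,0,0,0,0.1],[0,0.5,-84,0,0,0,-1],[0,0.5,-84,0,0,0,-1],[0,0.5,-84,0,0,0,-1],[0,0.5,-84,0,0,0,-1],[0,0.5,-84,0,0,0,-1]],
  ],
)

```text
time_s: 9.62
tool_pos: [0.5173, -0.1555, 0.0369]
orientation: [3.107, -0.463, 0.003]
wrist_force: [-0.7, 0.2, 5.4]
finger_gap: 0.0273
```

Call:
arm_command(
  commands=[
    [[0,0,0,0,0,0,-1],[0,0,0,0,0,0,-1],[0,0,5,0,0,0,-1],[0,0,20,0,0,0,-1],[0,0,45,0,0,0,-1],[0,0,75,0,0,0,-1],[0,0,105,0,0,0,-1],[0,0,125,0,0,0,-1],[0,0,134,0,0,0,-1],[0,0,134,0,0,0,-1]],
  ],
)

```text
time_s: 10.45
tool_pos: [0.5175, -0.1557, 0.1718]
orientation: [3.106, -0.463, 0.006]
wrist_force: [-0.3, -0.6, -0.9]
finger_gap: 0.0271
```

Call:
arm_command(
  commands=[
    [[-2,10,8,0,0,0,-1],[-6,35,8,0,0,0,-1],[-12,75,8,0,0,0,-1],[-18,115,8,0,0,0,-1],[-24,155,8,0,0,0,-1],[-30,190,8,0,0,0,-1],[-34,215,8,0,0,0,-1],[-36,228,8,0,0,0,-1],[-37,232,8,0,0,0,-1],[-37,232,8,0,0,0,-1]],
  ],
)

```text
time_s: 11.28
tool_pos: [0.4781, 0.0779, 0.1768]
orientation: [3.108, -0.459, -0.003]
wrist_force: [0.2, -0.3, -1.0]
finger_gap: 0.0274
```

Call:
arm_command(
  commands=[
    [[0,0,0,0,0,0,-1],[0,0,0,0,0,0,-1],[0,0,0,0,0,0,-1],[0,0,0,0,0,0,-1],[0,0,0,0,0,0,-1],[0,0,0,0,0,0,-1],[0,0,0,0,0,0,-1],[0,0,0,0,0,0,-1],[0,0,0,0,0,0,-1],[0,0,0,0,0,0,-1]],
  ],
)

```text
time_s: 12.12
tool_pos: [0.4794, 0.0767, 0.1777]
orientation: [3.107, -0.463, 0.0]
wrist_force: [-0.1, -0.3, -1.0]
finger_gap: 0.0276
```

```bash
python3 - <<'E'
from h import *
s,p,d=snap('wrist','w8');print(s['tool_pos'],s['orientation'],s['qvel'].round(3),s['wrist_force'],s['finger_gap'])
held2('w8')
t=s['tool_pos'];o=s['orientation'];th=2*np.arctan2(o[1],o[0]);
if th>np.pi/2: th-=2*np.pi
if th<-np.pi: th+=2*np.pi
print('yaw',np.degrees(th))
Rm=R.from_rotvec(o).as_matrix();print('vial bottom at',Rm@np.array([.0006,.0007,.036])+t)
c=np.array([.4707,.0433]);a=np.radians(73.1);print('cell',c+.034*np.array([np.cos(a),np.sin(a)]))
cv2.imwrite('pics/w8b.png',cv2.convertScaleAbs(p[:,:,::-1],alpha=1.3))
E
```

```text
[0.47939201 0.07668962 0.17774414] [ 3.10727137e+00 -4.62975298e-01  1.51550273e-04] [-0.001 -0.002  0.    -0.     0.001 -0.002  0.001] [-0.11092215 -0.31448073 -1.00347501] 0.02758091349462044
-9 -2 371 [-0.31  0.93] res 0.19 xr -13.4 13.4
-2 6 397 [-0.6   0.83] res 0.19 xr -22.2 21.0
6 14 302 [-0.65  0.9 ] res 0.16 xr -14.5 12.9
14 22 258 [-0.73  0.89] res 0.15 xr -14.5 12.8
22 30 222 [-0.81  0.86] res 0.15 xr -14.7 12.7
30 40 114 [-0.89  0.89] res 0.15 xr -14.2 12.7
zmax 22.67198382244245
yaw -16.94915130678281
vial bottom at [0.47976521 0.0758439  0.1417442 ]
cell [0.48058387 0.07583166]
```

View pics/w8b.png

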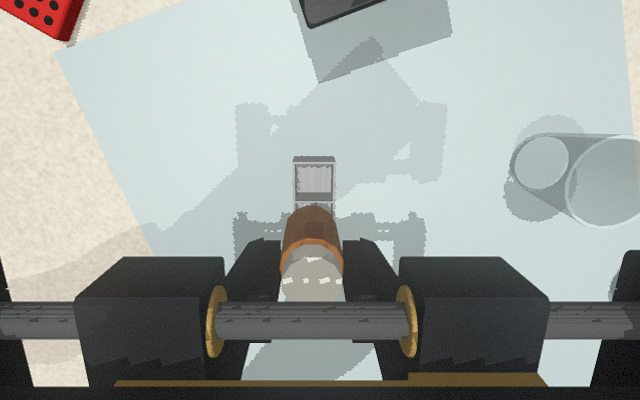

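Call:
arm_command(
  commands=[
    [[2,-0.3,-15,0,0,0,-1],[2,-0.3,-40,0,0,0,-1],[2,-0.3,-65,0,0,0,-1],[2,-0.3,-85,0,0,0,-1],[2,-0.3,-96,0,0,0,-1],[2,-0.3,-99,0,0,0,-1],[2,-0.3,-99,0,0,0,-1],[2,-0.3,-99,0,0,0,-1],[2,-0.3,-99,0,0,0,-1],[2,-0.3,-99,0,0,0,-1]],
  ],
)

```text
time_s: 13.0
tool_pos: [0.4822, 0.0765, 0.0797]
orientation: [-3.107, 0.463, -0.003]
wrist_force: [-0.2, 0.2, -0.7]
finger_gap: 0.0271
```

Call:
arm_command(
  commands=[
    [[0,0,-5,0,0,0,-1],[0,0,-10,0,0,0,-1],[0,0,-16,0,0,0,-1],[0,0,-22,0,0,0,-1],[0,0,-28,0,0,0,-1],[0,0,-33,0,0,0,-1],[0,0,-37,0,0,0,-1],[0,0,-38.5,0,0,0,-1],[0,0,-39,0,0,0,-1],[0,0,-39,0,0,0,-1]],
  ],
)

```text
time_s: 13.83
tool_pos: [0.481, 0.0765, 0.0399]
orientation: [3.107, -0.462, -0.001]
wrist_force: [-3.3, 0.2, 4.5]
finger_gap: 0.0274
```

Call:
arm_command(
  commands=[
    [[0,0,0,0,0,0,-0.1],[0,0,0,0,0,0,-0.1],[0,0,0,0,0,0,-0.1],[0,0,0,0,0,0,-0.1],[0,0,15,0,0,0,-0.1],[0,0,40,0,0,0,-0.1],[0,0,70,0,0,0,-0.1],[0,0,95,0,0,0,-0.1],[0,0,105,0,0,0,-0.1],[0,0,105,0,0,0,-0.1]],
  ],
)

```text
time_s: 14.67
tool_pos: [0.483, 0.0766, 0.1467]
orientation: [-3.106, 0.463, -0.007]
wrist_force: [0.3, 0.2, -0.4]
finger_gap: 0.0395
```

Call:
arm_command(
  commands=[
    [[0,-10,5,0,0,0,-0.1],[-2,-25,15,0,0,0,-0.1],[-5,-45,25,0,0,0,-0.1],[-8,-60,30,0,0,0,-0.1],[-10,-70,30,0,0,0,-0.1],[-10,-72,30,0,0,0,-0.1],[-10,-72,30,0,0,0,-0.1],[-10,-72,30,0,0,0,-0.1],[-10,-72,30,0,0,0,-0.1],[-10,-72,30,0,0,0,-0.1]],
  ],
)

```text
time_s: 15.5
tool_pos: [0.4713, 0.0055, 0.1743]
orientation: [-3.107, 0.46, 0.001]
wrist_force: [0.0, 0.1, -0.4]
finger_gap: 0.0397
```

```bash
cat >> h.py <<'E'
def carr(p,d,s):
    C=cloud('wrist',d,s); o=(abs(C[...,0]-.471)<.09)&(abs(C[...,1]-.043)<.1)
    for lo,hi in [(.024,.04),(.088,.106)]:
        m=(C[...,2]>lo)&(C[...,2]<hi)&o
        q=C[m][:,:2].astype(np.float32);print(len(q),cv2.minAreaRect(q),q.mean(0),C[m][:,2].mean())
E
python3 - <<'E'
from h import *
s,p,d=snap('wrist','w9');print(s['tool_pos'],s['orientation'],s['qvel'].round(3),s['finger_gap'])
caps('wrist',p,d,s,.058,.071,(.4,.55,-.05,.15)); carr(p,d,s)
cv2.imwrite('pics/w9b.png',cv2.convertScaleAbs(p[:,:,::-1],alpha=1.3))
E
```

```text
[0.47129705 0.00545798 0.17434805] [-3.10722946e+00  4.60437449e-01  9.19037659e-04] [ 0.001 -0.004  0.003 -0.003  0.001  0.003  0.004] 0.03967019151432449
922 [294.3  94.5] mean [0.4799 0.0763 0.065 ] circ [0.4798 0.076 ] 0.0119 ray [0.4797 0.0764 0.061 ]
794 [297.1 188.5] mean [0.4615 0.0116 0.0647] circ [0.4613 0.0109] 0.0121 ray [0.4611 0.0107 0.061 ]
1261 ((0.4707851707935333, 0.04301082715392113), (0.1043333113193512, 0.036352984607219696), 73.0857162475586) [0.47199604 0.04878057] 0.03214572636773723
834 ((0.47077566385269165, 0.043498244136571884), (0.023582864552736282, 0.013969380408525467), 72.90648651123047) [0.47114933 0.04384019] 0.0967191262856356
```

View pics/w9b.png

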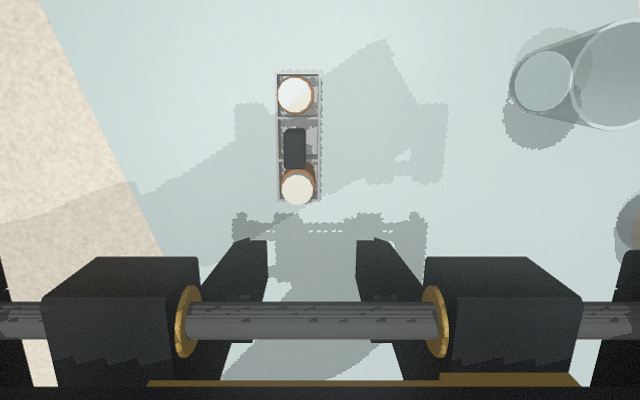

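Both caps, at (294,95) and (297,189), are seated with tops at 65 mm. The carrier centre is still (0.4708,0.0434). Now to take the grip.

Call:
arm_command(
  commands=[
    [[0,15,0,0,0,0,-0.1],[0,30,0,0,0,0,-0.1],[-0.4,38.5,0,0,0,0,-0.1],[-0.4,38.5,-15,0,0,0,-0.1],[-0.4,38.5,-40,0,0,0,-0.1],[-0.4,38.5,-70,0,0,0,-0.1],[-0.4,38.5,-95,0,0,0,-0.1],[-0.4,38.5,-108,0,0,0,-0.1],[-0.4,38.5,-112,0,0,0,-0.1],[-0.4,38.5,-112,0,0,0,-0.1]],
  ],
)

```text
time_s: 16.38
tool_pos: [0.4703, 0.0431, 0.0619]
orientation: [3.107, -0.462, -0.003]
wrist_force: [0.4, -0.4, 0.1]
finger_gap: 0.0395
```

Call:
arm_command(
  commands=[
    [[0,0,0,0,0,0,-1],[0,0,0,0,0,0,-1],[0,0,0,0,0,0,-1],[0,0,0,0,0,0,-1],[0,0,0,0,0,0,-1],[0,0,0,0,0,0,-1],[0,0,0,0,0,0,-1],[0,0,0,0,0,0,-1],[0,0,0,0,0,0,-1],[0,0,0,0,0,0,-1]],
  ],
  squeeze=35,
)

```text
time_s: 17.22
tool_pos: [0.4713, 0.043, 0.0634]
orientation: [3.107, -0.463, 0.001]
wrist_force: [-2.2, -0.3, 6.7]
finger_gap: 0.0138
```

Call:
arm_command(
  commands=[
    [[0,0,3,0,0,0,-1],[0,0,10,0,0,0,-1],[0,0,22,0,0,0,-1],[0,0,40,0,0,0,-1],[0,0,62,0,0,0,-1],[0,0,86,0,0,0,-1],[0,0,112,0,0,0,-1],[0,0,138,0,0,0,-1],[0,0,158,0,0,0,-1],[0,0,170,0,0,0,-1]],
  ],
)

```text
time_s: 18.05
tool_pos: [0.4714, 0.043, 0.2353]
orientation: [-3.107, 0.463, -0.004]
wrist_force: [-0.3, -0.2, -3.5]
finger_gap: 0.0134
```

Call:
arm_command(
  commands=[
    [[0,5,10,0,0,1,-1],[1,15,18,0,0,3,-1],[2,30,25,0,0,5,-1],[3,50,30,0,0,8,-1],[5,75,35,0,0,11,-1],[7,100,35,0,0,14,-1],[8,125,35,0,0,17,-1],[9,145,35,0,0,18.5,-1],[10,160,35,0,0,19.5,-1],[10,170,35,0,0,19.7,-1]],
  ],
)

```text
time_s: 18.88
tool_pos: [0.4798, 0.2166, 0.2673]
orientation: [-3.139, -0.085, 0.002]
wrist_force: [0.6, 0.1, -2.6]
finger_gap: 0.0135
```

Call:
arm_command(
  commands=[
    [[0,5,0,0,0,0,-1],[0,5,0,0,0,0,-1],[0,5,0,0,0,0,-1],[0,5,0,0,0,0,-1],[0,5,0,0,0,0,-1],[0,5,0,0,0,0,-1],[0,5,0,0,0,0,-1],[0,5,0,0,0,0,-1],[0,5,0,0,0,0,-1],[0,5,0,0,0,0,-1]],
  ],
)

```text
time_s: 19.72
tool_pos: [0.481, 0.2178, 0.2677]
orientation: [3.141, 0.075, 0.0]
wrist_force: [-0.3, -0.7, -2.9]
finger_gap: 0.0134
```

```bash
python3 - <<'E'
from h import *
s,p,d=snap('wrist','w10');print(s['tool_pos'],s['orientation'],s['qvel'].round(3),s['finger_gap'],s['wrist_force'],s['moment'])
C=cloud('wrist',d,s)
o=(C[...,0]>.44)&(C[...,0]<.7)&(C[...,1]>.15)&(C[...,1]<.45)
for z in [.135,.14,.144,.148,.152,.156]: print(z,(o&(abs(C[...,2]-z)<.002)).sum())
m=o&(C[...,2]>.146)&(C[...,2]<.155);q=C[m][:,:2];print(q.min(0),q.max(0))
cv2.imwrite('pics/w10b.png',cv2.convertScaleAbs(p[:,:,::-1],alpha=1.3))
E
```

```text
[0.48097367 0.21784056 0.26774912] [3.14063289e+00 7.54073641e-02 1.36045750e-04] [-0.     0.    -0.    -0.002  0.     0.001  0.001] 0.013424151170982853 [-0.33723415 -0.6557793  -2.90359243] [-0.06948401 -0.10997809  0.01453942]
0.135 147
0.14 443
0.144 21471
0.148 5061
0.152 1472
0.156 33
[0.50430002 0.19477994] [0.62985969 0.35672608]
```

View pics/w10b.png

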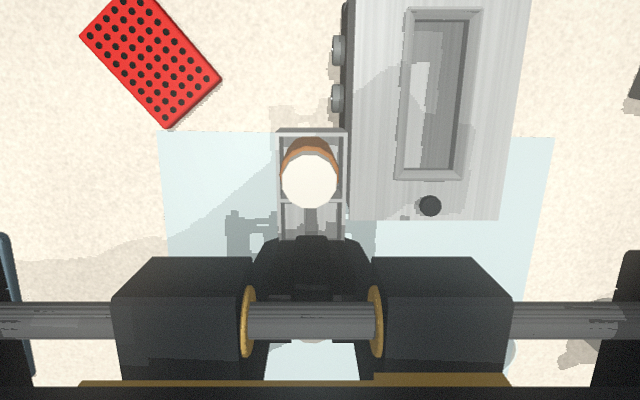

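The wrist view shows the slot at columns 396-482 and rows 7-182, clear of the held carrier (columns 276-347). A seated vial's cap is at (309,180). Now I'll measure the slot precisely.

```bash
cat > slot.py <<'E'
from h import *
import sys
D=np.load('pics/'+sys.argv[1]+'.npz');s=dict(tool_pos=D['pos'],orientation=D['o']);d=D['d'];C=cloud('wrist',d,s)
o=(C[...,0]>.53)&(C[...,0]<.61)&(C[...,1]>.222)&(C[...,1]<.36)
for lo in (.1465,.1475,.1485):
    m=(o&(C[...,2]>lo)&(C[...,2]<.156)).astype(np.uint8)
    k,l,st,_=cv2.connectedComponentsWithStats(m);i=1+np.argmax(st[1:,4]);q=C[l==i]
    print(lo,st[i],cv2.minAreaRect(q[:,:2].astype(np.float32)),q[:,2].max())
# cover surface plane & hole
m=((C[...,2]>.13)&(C[...,2]<.16)).astype(np.uint8)
cs,h=cv2.findContours(m,cv2.RETR_CCOMP,cv2.CHAIN_APPROX_NONE)
for c,hh in zip(cs,h[0]):
    if hh[3]>=0 and cv2.contourArea(c)>1500:
        print('hole',cv2.minAreaRect(c),cv2.contourArea(c))
        for z in (.134,.144,.15):
            q=np.array([ray('wrist',u,v,z,s)[:2] for u,v in c[:,0]],np.float32); print(z,cv2.minAreaRect(q))
m=(C[...,2]>.1425)&(C[...,2]<.1455)&(C[...,0]>.49)
q=C[m];print('cover z',np.median(q[:,2]))
# right edge of cover / left edge / near edge
for y in np.arange(.25,.36,.01):
    k=q[abs(q[:,1]-y)<.002];print(round(y,3),k[:,0].min().round(4),k[:,0].max().round(4),end=' | ')
print()
for x in np.arange(.53,.63,.02):
    k=q[abs(q[:,0]-x)<.002];print(round(x,3),k[:,1].min().round(4),end=' | ')
E
python3 slot.py w10
python3 - <<'E'
import cv2
p=cv2.imread('pics/w10.png')[0:225,270:540];cv2.imwrite('pics/w10z.png',cv2.resize(p,None,fx=2.6,fy=2.6,interpolation=2))
E
```

```text
0.1465 [ 394    5   90  177 4174] ((0.5676199197769165, 0.2898663878440857), (0.05499271675944328, 0.12281451374292374), 3.039274215698242) 0.15310608312184903
0.1475 [ 395    6   89  175 3581] ((0.567061185836792, 0.2898438572883606), (0.05326888710260391, 0.12092460691928864), 2.6919872760772705) 0.15310608312184903
0.1485 [ 395    6   89  175 2924] ((0.5668948292732239, 0.28982892632484436), (0.05293518304824829, 0.12052313983440399), 2.6919872760772705) 0.15310608312184903
hole ((433.4263000488281, 94.49453735351562), (50.860660552978516, 150.956787109375), 4.236394882202148) 7022.5
0.134 ((0.5685708522796631, 0.28983399271965027), (0.03704558685421944, 0.10893701761960983), 2.6031556129455566)
0.144 ((0.565300464630127, 0.2897098660469055), (0.03572647646069527, 0.10505801439285278), 2.603177785873413)
0.15 ((0.5633381605148315, 0.28963541984558105), (0.03493497520685196, 0.10273060947656631), 2.6030800342559814)
cover z 0.14482506434201636
0.25 0.5085 0.6286 | 0.26 0.5081 0.6287 | 0.27 0.5078 0.6279 | 0.28 0.5072 0.6277 | 0.29 0.507 0.6274 | 0.3 0.5062 0.6262 | 0.31 0.506 0.6265 | 0.32 0.5053 0.6258 | 0.33 0.5051 0.6256 | 0.34 0.5044 0.6247 | 0.35 0.5042 0.6243 | 
0.53 0.1945 | 0.55 0.1955 | 0.57 0.1959 | 0.59 0.1967 | 0.61 0.1975 |
```

View pics/w10z.png

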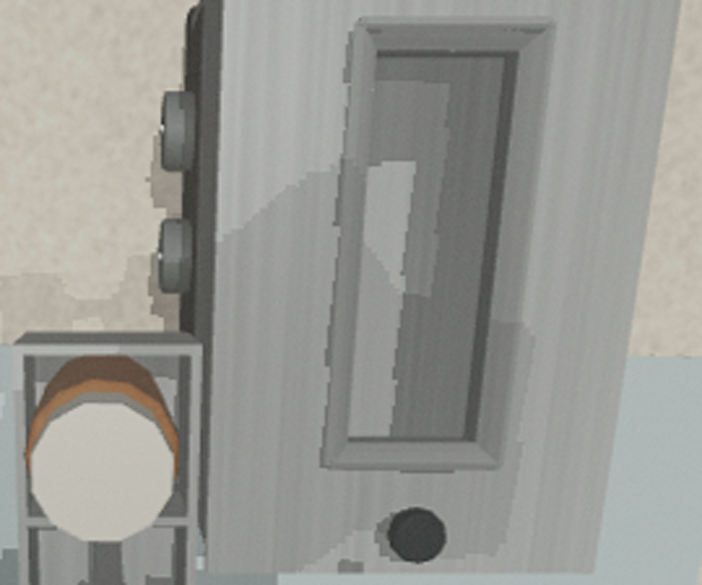

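```bash
cat > heldc.py <<'E'
from h import *
import sys
D=np.load('pics/'+sys.argv[1]+'.npz');d=D['d'];c=vision.camera_params('wrist');F=200/np.tan(np.radians(c['fovy'])/2);T=np.array(c['tool_from_camera'])
v,u=np.mgrid[0:400,0:640];P=(np.stack([(u-c['cx'])/F*d,(v-c['cy'])/F*d,d],-1)@T[:3,:3].T+T[:3,3])*1000
o=(d>0)&(abs(P[...,0])<30)&(P[...,1]>-65)&(P[...,1]<-8)
print(np.histogram(P[o][:,2],bins=np.arange(-10,70,4)))
m=o&(P[...,2]>26)&(P[...,2]<36)
q=P[m];print(len(q),q.min(0),q.max(0),np.median(q[:,2]))
for y in range(-54,-16,4):
    k=q[abs(q[:,1]-y)<2]
    if len(k)>4: print(y,k[:,0].min().round(2),k[:,0].max().round(2),((k[:,0].min()+k[:,0].max())/2).round(2), np.median(k[:,2]).round(2))
for x in range(-16,17,4):
    k=q[abs(q[:,0]-x)<2]
    if len(k)>4: print('x',x,k[:,1].min().round(2),np.median(k[k[:,1]<-48,2]).round(2))
m=o&(P[...,2]>-6)&(P[...,2]<4)
q=P[m];print('cap',cv2.minEnclosingCircle(q[:,:2].astype(np.float32)),np.median(q[:,2]))
E
python3 heldc.py w10
```

```text
(array([ 243,  700, 1828,   71,   86,  457,  100,   65,   77,  346,  890,
        253,  206,  126,  158,  118,   83,  445,    0]), array([-10,  -6,  -2,   2,   6,  10,  14,  18,  22,  26,  30,  34,  38,
        42,  46,  50,  54,  58,  62,  66]))
1381 [-19.15397445 -52.33979254  26.06365094] [16.95904937 -8.00524343 35.9964044 ] 30.57305932198587
-54 -18.84 16.81 -1.01 31.56
-50 -19.02 16.89 -1.06 30.49
-46 -19.15 16.95 -1.1 30.52
-42 -18.78 16.84 -0.97 30.42
-38 -18.84 16.67 -1.09 30.57
-34 -18.92 16.72 -1.1 30.62
-30 -19.05 16.84 -1.11 30.56
-26 -19.14 16.96 -1.09 30.47
-22 -18.74 16.52 -1.11 30.51
-18 -18.88 16.67 -1.11 30.68
x -16 -52.32 30.51
x -12 -52.32 30.7
x -8 -52.3 30.35
x -4 -52.34 30.86
x 0 -52.32 30.64
x 4 -52.33 30.46
x 8 -52.33 30.33
x 12 -52.3 30.69
x 16 -52.3 30.75
cap ((-0.9194008708000183, -23.002071380615234), 23.405988693237305) -1.5619555649602213
```

Call:
arm_command(
  commands=[
    [[8,7,0,0,0,0,-1],[22,18,0,0,0,0,-1],[40,33,0,0,0,0,-1],[58,48,0,0,0,0,-1],[74,61,0,0,0,-0.15,-1],[84,69,0,0,0,-0.15,-1],[87,72,-8,0,0,-0.15,-1],[87,72,-20,0,0,-0.15,-1],[87,72,-32,0,0,-0.15,-1],[87,72,-40,0,0,-0.15,-1]],
  ],
)

```text
time_s: 20.6
tool_pos: [0.5666, 0.2886, 0.225]
orientation: [3.139, 0.071, -0.005]
wrist_force: [-0.8, 0.3, -2.4]
finger_gap: 0.0133
```

Call:
arm_command(
  commands=[
    [[0,0,0,0,0,0,-1],[0,0,0,0,0,0,-1],[0,0,0,0,0,0,-1],[0,0,0,0,0,0,-1],[0,0,0,0,0,0,-1],[0,0,0,0,0,0,-1],[0,0,0,0,0,0,-1],[0,0,0,0,0,0,-1],[0,0,0,0,0,0,-1],[0,0,0,0,0,0,-1]],
  ],
)

```text
time_s: 21.43
tool_pos: [0.5679, 0.2899, 0.2277]
orientation: [-3.141, -0.071, 0.0]
wrist_force: [0.2, 0.1, -3.5]
finger_gap: 0.0133
```

```bash
python3 - <<'E'
from h import *
s,p,d=snap('wrist','w11');print(s['tool_pos'],s['orientation'],s['qvel'].round(3),s['finger_gap'],s['wrist_force'])
cv2.imwrite('pics/w11b.png',cv2.convertScaleAbs(p[:,:,::-1],alpha=1.3))
E
python3 heldc.py w11 | sed -n 3,12p
python3 - <<'E'
from h import *
D=np.load('pics/w11.npz');s=dict(tool_pos=D['pos'],orientation=D['o']);d=D['d'];C=cloud('wrist',d,s)
q=C[(C[...,2]>.1425)&(C[...,2]<.1465)&(C[...,0]>.49)];print('cover z',np.median(q[:,2]))
for y in np.arange(.24,.39,.015):
    k=q[abs(q[:,1]-y)<.002]
    if len(k): print(round(y,3),k[:,0].min().round(4),k[:,0].max().round(4),end=' | ')
print()
for x in np.arange(.53,.63,.02):
    k=q[abs(q[:,0]-x)<.002]
    if len(k): print(round(x,3),k[:,1].min().round(4),k[:,1].max().round(4),end=' | ')
o=(C[...,0]>.53)&(C[...,0]<.61)&(C[...,1]>.222)&(C[...,1]<.36)&(C[...,2]>.1475)&(C[...,2]<.154);q=C[o];print('collar')
for y in np.arange(.24,.36,.01):
    k=q[abs(q[:,1]-y)<.002]
    if len(k): print(round(y,3),k[:,0].min().round(4),k[:,0].max().round(4),end=' | ')
print(); 
for x in np.arange(.545,.6,.008):
    k=q[abs(q[:,0]-x)<.002]
    if len(k): print(round(x,3),k[:,1].max().round(4),end=' | ')
E
```

```text
[0.56794966 0.28993487 0.22770904] [-3.14076787e+00 -7.14335342e-02  1.28398245e-05] [-0.002  0.001 -0.001  0.001  0.001  0.    -0.   ] 0.01332843171037268 [ 0.24238551  0.1070692  -3.47049044]
        42,  46,  50,  54,  58,  62,  66]))
1400 [-19.15266465 -52.3720884   26.02178196] [17.04132307 -8.00104366 35.99719741] 30.660196983851073
-54 -18.87 16.71 -1.08 31.36
-50 -18.95 16.87 -1.04 30.44
-46 -19.15 17.04 -1.06 30.63
-42 -18.71 17.0 -0.86 30.58
-38 -18.82 16.62 -1.1 30.64
-34 -18.91 16.77 -1.07 30.68
-30 -19.02 16.87 -1.08 30.98
-26 -19.12 16.9 -1.11 30.66
cover z 0.1450450877397183
0.255 0.5087 0.6283 | 0.27 0.5075 0.6274 | 0.285 0.507 0.6272 | 0.3 0.5062 0.6262 | 0.315 0.5054 0.6258 | 0.33 0.505 0.625 | 0.345 0.5042 0.6246 | 0.36 0.5034 0.6239 | 0.375 0.5027 0.6233 | 
0.53 0.2463 0.3823 | 0.55 0.3421 0.3831 | 0.57 0.343 0.3841 | 0.59 0.3309 0.3849 | 0.61 0.2494 0.3859 | collar
0.27 0.5419 0.5936 | 0.28 0.541 0.5938 | 0.29 0.5408 0.5928 | 0.3 0.54 0.5927 | 0.31 0.5399 0.5921 | 0.32 0.5391 0.5918 | 0.33 0.539 0.5912 | 0.34 0.5381 0.5908 | 0.35 0.5395 0.5902 | 
0.545 0.349 | 0.553 0.3493 | 0.561 0.3498 | 0.569 0.35 | 0.577 0.3504 | 0.585 0.3508 | 0.593 0.33 |
```

View pics/w11b.png

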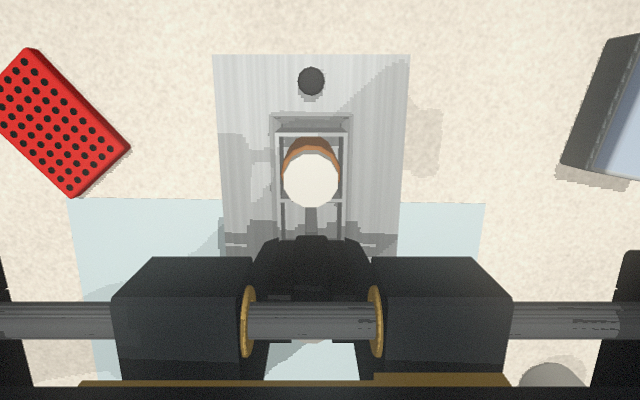

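The wrist view shows the carrier (columns 276-347) centred in the collar (columns 270-352), with the far collar edge at row 114. The measured misalignment is under 0.5 mm and the yaw matches at 2.6°. I'm easing it down.

Call:
arm_command(
  commands=[
    [[0,-0.4,-3,0,0,0,-1],[0,-0.4,-6,0,0,0,-1],[0,-0.4,-9,0,0,0,-1],[0,-0.4,-12,0,0,0,-1],[0,-0.4,-15,0,0,0,-1],[0,-0.4,-18,0,0,0,-1],[0,-0.4,-20,0,0,0,-1],[0,-0.4,-22,0,0,0,-1],[0,-0.4,-24,0,0,0,-1],[0,-0.4,-25,0,0,0,-1]],
  ],
)

```text
time_s: 22.32
tool_pos: [0.5679, 0.2895, 0.2024]
orientation: [3.141, 0.071, -0.0]
wrist_force: [0.2, -0.3, -4.0]
finger_gap: 0.0138
```

Call:
arm_command(
  commands=[
    [[0,0,-2,0,0,0,-1],[0,0,-5,0,0,0,-1],[0,0,-8,0,0,0,-1],[0,0,-11,0,0,0,-1],[0,0,-14,0,0,0,-1],[0,0,-17,0,0,0,-1],[0,0,-20,0,0,0,-1],[0,0,-23,0,0,0,-1],[0,0,-26,0,0,0,-1],[0,0,-28,0,0,0,-1]],
  ],
)

```text
time_s: 23.15
tool_pos: [0.5678, 0.2894, 0.1742]
orientation: [3.141, 0.071, -0.001]
wrist_force: [-0.7, 0.2, -4.0]
finger_gap: 0.0136
```

Call:
arm_command(
  commands=[
    [[0,0,-1,0,0,0,-1],[0,0,-3,0,0,0,-1],[0,0,-4,0,0,0,-1],[0,0,-5,0,0,0,-1],[0,0,-6,0,0,0,-1],[0,0,-6,0,0,0,-1],[0,0,-6,0,0,0,-1],[0,0,-6,0,0,0,-1],[0,0,-6,0,0,0,-1],[0,0,-6,0,0,0,-1]],
  ],
)

```text
time_s: 23.98
tool_pos: [0.568, 0.2896, 0.1688]
orientation: [-3.141, -0.071, -0.0]
wrist_force: [0.4, -0.1, -2.9]
finger_gap: 0.0137
```

```bash
python3 - <<'E'
from h import *
s,p,d=snap('wrist','w12');print(s['tool_pos'],s['orientation'],s['qvel'].round(3),s['finger_gap'],s['wrist_force'],s['time_s'])
cv2.imwrite('pics/w12b.png',cv2.convertScaleAbs(p[:,:,::-1],alpha=1.3))
s,p,d=snap('scene','s12');cv2.imwrite('pics/s12b.png',cv2.convertScaleAbs(cv2.resize(p[60:300,200:500,::-1],None,fx=2.5,fy=2.5,interpolation=2),alpha=1.4))
E
python3 heldc.py w12 | sed -n 3,30p
```

```text
[0.56799739 0.28957507 0.16882394] [-3.14070835e+00 -7.14953269e-02 -2.67881503e-04] [ 0.001 -0.001 -0.001  0.     0.    -0.002  0.   ] 0.013659450853900065 [ 0.35301529 -0.09626201 -2.88124161] 23.9833
        42,  46,  50,  54,  58,  62,  66]))
1654 [-20.40268182 -61.94541105  26.01396692] [17.98731878 -8.00784502 35.9366624 ] 30.538913266932227
-54 -20.25 17.77 -1.24 30.46
-50 -20.32 17.94 -1.19 30.47
-46 -20.34 17.96 -1.19 30.66
-42 -20.33 17.9 -1.21 30.55
-38 -20.29 17.99 -1.15 30.52
-34 -20.28 17.91 -1.18 30.53
-30 -20.39 17.89 -1.25 30.59
-26 -20.31 17.87 -1.22 30.39
-22 -20.4 17.91 -1.25 30.25
-18 -20.26 17.94 -1.16 30.63
x -16 -52.26 30.5
x -12 -52.33 30.33
x -8 -52.29 30.49
x -4 -52.25 30.45
x 0 -52.23 30.42
x 4 -52.21 30.52
x 8 -52.25 30.65
x 12 -61.95 30.5
x 16 -52.51 30.45
cap ((-0.8184117674827576, -23.103113174438477), 23.52269172668457) -1.5060130386782138
```

View pics/w12b.png

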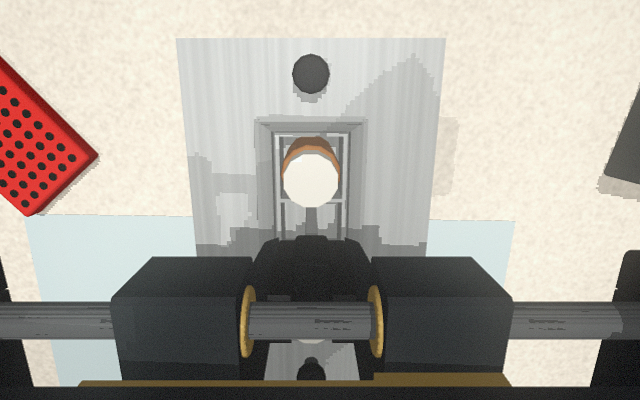

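View pics/s12b.png

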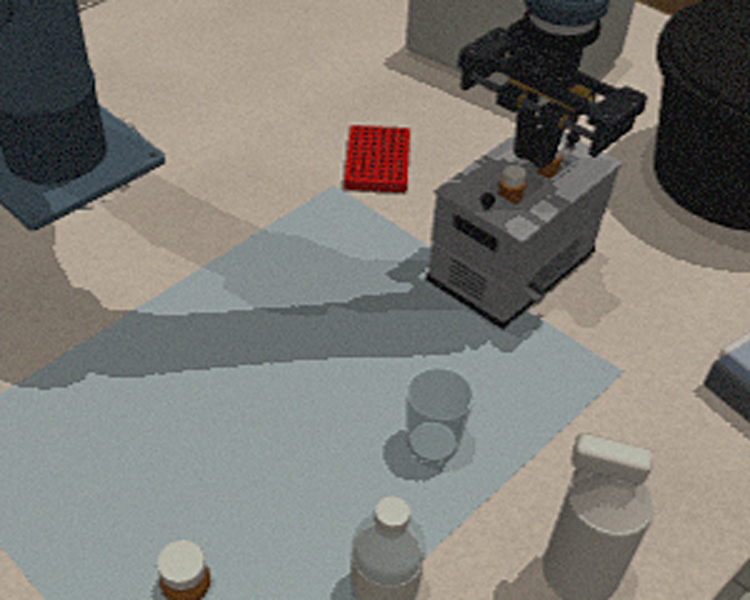

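The wrist view shows the carrier hanging inside the slot, with the rim end at row 133, the far cap at (310,180), and an even gap on both sides. The scene view shows both caps upright above the cover and the bystanders in place. Wrist force is just the load, so I'm handing in.

```bash
python3 -c "
from cell import bot
print(bot.finish_job())"
```

```text
the job is handed in; nothing more can be done
None
```

I stood both vials in the carrier, lifted it by its grip and lowered it through the slot in the bath cover. I handed the job in with the gripper still holding the carrier there, at about 24 s of the 61 s allowed. No verdict was reported.

**Last checks:**
- **Depth:** the carrier's underside is about 38 mm below the cover and its rim about 6 mm below. The tank floor is 74 mm below the cover.
- **Alignment:** the carrier sits within about 0.5 mm of the slot's centre. The tool's yaw matches the slot's at 2.6°.
- **Force:** the wrist force was about 2.9 N downward, which is roughly the load's own weight, so I saw no sign of the carrier pressing on the bath.
- **Vials and bystanders:** both caps show above the cover and upright. The jar, beaker and bottle look unmoved; the pipette was outside my last picture.

**Small disagreements:**
- **Carrier offset:** the wrist camera puts the carrier about 1.1 mm off the tool's centre across the jaws. I allowed for that when centring it, because the slot was measured with the same camera.
- **Brief contact:** the arm felt about 5 N when it gripped and again when it seated the second vial, and about 7 N when it closed on the carrier's grip. Each of these had gone by the next reading.

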